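Close the wax sample case

TASK

Close the wax sample case: with the fingertips fold its sprung hinged cover down flat over the samples, then push it by its thumb ridge until its free edge is tucked well beneath the steel lip, so that it stays shut when you let go. Only press and push, gently: do not squeeze the cover, do not lift or tip the case or shove it out of its place, and leave the cups, bottle, jar and spatula around it and the samples inside where they are.

Things in the scene. Friction and masses are not known exactly. Their poses are not given: they have to be found in the camera images.
- case: Low open aluminium case for wax samples, 140 mm (its x) by 112 mm (its y), 2.2 kg, standing loose on the bench; origin at the centre of its underside, z up. Its floor is 4 mm thick and its walls rise to 42 mm; one upright divider crosses it at mid-length. At its -x end are two upright steel ears (tops at 54 mm) that carry the cover's hinge rod in slots; at its +x end stands a steel lip 100 mm wide. At the start -x is the side nearer the robot, turned by up to 0.55 rad.
- cover (a joint): Angle of the cover, a rigid white plastic flap 101 mm long from hinge axis to free edge, 92 mm wide, 4 mm thick, 45 g. 0 = folded down flat along the case's +x with its top face 47 mm above the bench; it grows as the flap swings up (1.57 = upright). Sprung: it stands open at 1.2 to 1.55; let go while not under the lip, it springs up to about 1.0. Holding it flat takes about 0.17 N m (some 2.5 N at 70 mm from the hinge axis).
- cover_slide (a joint): How far the cover with its hinge rod is slid along the case's +x in the slots, in m: 0 = fully back (the start), 0.022 = fully home against the end of the slots. It moves stiffly (about 5 N friction) and stays where it is left. At 0 the flat cover's free edge is about 6 mm short of the flared lip; fully home it is about 11 mm under the lip.
- hinge_home (a point): Point fixed in the case: the middle of the hinge axis when cover_slide is 0, at (-62, 0, 45) mm in the case's frame. The hinge axis runs along the case's y.
- cover_ridge (a point): Middle of the top of the thumb ridge on the cover's outer face (the face that is up when it is folded down): a bar 70 mm long across the cover (case y), 6 mm wide, standing 8 mm above the face, centred 78 mm from the hinge axis. x along the flap from hinge to free edge, z out of the outer face.
- cover_edge (a point): Middle of the cover's free edge, half-way through its 4 mm thickness, 101 mm from the hinge axis.
- lip_edge (a point): Middle of the lower front corner of the retaining lip, at (50, 0, 49.5) mm in the case's frame: the lip is a flat steel strip 3 mm thick, its underside 49.5 mm above the case's underside (2.5 mm above the top face of the flat cover), reaching from here 17 mm towards +x to an upright riser. In front of it a short flare, 5 mm long, slopes up towards the hinge as a lead-in.
- chip0: A round wax sample, 40 mm across, 12 high, loose in the case's -x compartment; origin at the centre of its underside.
- chip1: A round wax sample, 40 mm across, 12 high, loose in the case's +x compartment; origin at the centre of its underside.
- cup0: Bystander: a round aluminium melting cup, 70 mm across, 52 high, with a small bent metal lug; origin at the centre of its underside.
- cup1: Bystander: a round aluminium melting cup, 64 mm across, 55 high, with a small bent metal lug; origin at the centre of its underside.
- cup2: Bystander: a round aluminium melting cup, 72 mm across, 50 high, with a small bent metal lug; origin at the centre of its underside.
- amber: Bystander: a small brown glass bottle, 36 mm across, 75 high; origin at the centre of its underside.
- jar: Bystander: a white plastic jar, 74 mm across, 80 high; origin at the centre of its underside.
- spatula: Bystander: a spatula, 200 mm long, lying flat at the robot's right; origin beneath its length.

How it is judged:
By the outcome, as a careful person would: the job done as asked, in the order asked, and still so for the second after the job is handed in, with the robot touching nothing.
It also fails if it takes over 42 s, if anything falls off the work surface, if the arm or the gripper's body presses on something with over 40 N, if the wrist force passes 120 N, or if a joint passes its speed limit or range.

ROBOT

A 7-joint arm with a two-finger parallel gripper is mounted at the origin on the work surface. World frame = base frame: x ahead of the robot, y to its left, z up, the work surface at z = 0. Lengths are in m, angles in rad, forces in N, time in s.
With the tool pointing down it reaches from about 0.4 to 0.85 m from the base axis. Payload 4.5 kg.
Tool frame: the origin (TCP) lies midway between the tips of the shut fingers; the grasp point (between the pads) lies 19 mm behind it; x points along the fingers, y is the direction in which the jaws open and shut, and the axes are right-handed (so a half turn about x gives the same grasp; the last joint's range is limited). The gripper opens to 88 mm and grips with 3 to 60 N. Pads are 18 mm wide; open, the fingers measure 123 mm over their backs; the gripper's body (75 mm by 187 mm) begins 45 mm behind the grasp point.
Start: joints at [-1.235, 0.689, -0.195, 1.565, 0.157, 0.902, -0.215], TCP at [0.186, 0.597, 0.239] pointing down, gripper open.
Joint ranges: [-3.01, 3.01], [-0.46, 2.08], [-1.47, 1.51], [0.13, 2.56], [-1, 4.14], [0.04, 2.09], [-2.66, 2.66]. Speed limits (rad/s): [2.57, 2.57, 3.14, 3.14, 3.14, 3.14, 3.14].

INTERFACE

Orientations are given as a unit quaternion [x, y, z, w].
In Python, from plant import r gives the robot as it stands.
- The arm moves only by the tool arm_command, never from a script. Its argument "plan" is a list of rows, each a list of 5 numbers: the finger opening in m, from 0 to 0.0881, then the shift along the tool's x, y, z in m, then the turn about the tool's x in rad. In form: [[grip, dx, dy, dz, roll], ...]. A call has 1 to 12 rows; each row shifts and turns the commanded pose from where the row before left it, along the tool's axes as they then stand; what a row does not reach is not made up. A row lasts 1/8 s, in which the tool goes at most 62.5 mm and 10.7 degrees, less where a joint would pass 70% of its speed; a pose out of reach is approached as far as the arm can. A call is refused whole if a number of a shift passes 0.0625 or a number of a turn 0.188, either way. A call with a gripper value outside its range is refused whole. The fingers move at their own pace and stop on an object; "force" is the grip in N (left out, the last holds). Time passes only in rows, so rows that do not move let the fingers close. It gives the time, the measured TCP pose, the force and the opening at its end, in the units of the state.
- r.get_state(): the state, without advancing time (a new reading comes with each control period).
- r.snapshot(name): name is "scene" or "side" or "wrist"; returns (picture, depth): 420x560x3 uint8, red, green, blue; 420x560 float32, m along the optical axis (not along the pixel's ray), 0 where there is no reading.
- r.calibration(name): a dict with "fx", "fy", "cx", "cy" (pixels), "eye" and "orientation" of the camera in the world; the wrist camera has in their place "mount" (4x4, takes a point from camera to tool coordinates, whose origin is the TCP and whose axes are the tool frame's). Camera axes: x right, y down, z forward; pixel columns grow to the right and rows downward; lengths in m; the calibration is good to about 2 mm. A picture is of the moment at which its call begins: read the wrist's pose just before it. calibration takes no time and is no camera call.
- r.finish_job(): hands the job in, once; it reports no verdict.
The state is a dict: "clock": time; "q": joint angles; "qd": joint speeds; "joint_torque": joint torques, N m; "tool_pos": TCP position; "eef_rot": TCP orientation; "contact_force": force on the tool from outside, world axes, zero at the start; "moment": the same for the moment, N m; "opening": opening from 0.0 (shut) to 1.0 (fully open).
Only numpy, scipy, OpenCV 4.12 (cv2) and the standard library are available. Lean on these libraries where they do the work, as an engineer would, in place of code of your own. Each camera call takes 0.05 s, during which the arm holds its last target.

## Working session

There is one attempt and no reset: what is moved stays moved. The work goes in short steps, Python scripts to look and compute and a tool call to move; the robot and the scene stay as the last step left them, time stands still between calls to the robot, and variables do not carry over. Pictures are saved under pics/ and viewed, and the job is handed in when it is done.

Besides the shell and the picture viewer there is one more tool, called after "Request:" as name(argument=value, ...), one argument or row to a line, values as JSON. arm_command: Moves the arm, as the interface text tells. Its arguments: {"type":"object","properties":{"plan":{"type":"array","items":{"type":"array","items":{"type":"number"}}},"force":{"type":"number"}},"required":["plan"]}

```bash
ls; mkdir -p pics
cat > h.py <<'E'
import numpy as np, cv2, sys
from plant import r
from scipy.spatial.transform import Rotation as R
def snap(n,name):
    s=r.get_state(); im,d=r.snapshot(n)
    cv2.imwrite(f'pics/{name}.png',im[:,:,::-1]); np.savez(f'pics/{name}.npz',im=im,d=d,p=s['tool_pos'],q=s['eef_rot'])
    return im,d,s
def pose(n,s=None):
    c=r.calibration(n)
    if 'mount' in c:
        M=np.eye(4);M[:3,:3]=R.from_quat(s['eef_rot']).as_matrix();M[:3,3]=s['tool_pos'];T=M@np.array(c['mount'])
    else:
        T=np.eye(4);o=np.array(c['orientation']);T[:3,:3]=R.from_quat(o).as_matrix() if o.size==4 else o;T[:3,3]=c['eye']
    return c,T
def cloud(n,d,s=None):
    c,T=pose(n,s);v,u=np.mgrid[:d.shape[0],:d.shape[1]]
    P=np.stack([(u-c['cx'])/c['fx']*d,(v-c['cy'])/c['fy']*d,d],-1)
    return P@T[:3,:3].T+T[:3,3]
E
python3 - <<'E'
from h import *
for n in('scene','side'):
    im,d,s=snap(n,n+'0');print(r.calibration(n),(d>0).mean())
print(r.get_state())
E
```

```text
pics
{'fx': 444.9974000070964, 'fy': 444.9974000070964, 'cx': 290.7194426784839, 'cy': 217.81984717073476, 'eye': array([1.1874921 , 0.70507057, 0.94889294]), 'orientation': array([ 0.31392274,  0.86009159, -0.37557141, -0.14367007])} 0.9959438775510204
{'fx': 526.0716948792872, 'fy': 526.0716948792872, 'cx': 279.1906079616042, 'cy': 209.3858982160749, 'eye': array([ 0.45652212, -1.01689442,  0.89731071]), 'orientation': array([ 0.90310452, -0.04888234,  0.01695273, -0.42629256])} 0.9961777210884354
{'clock': 0.1, 'q': array([-1.23520611,  0.68987877, -0.19455054,  1.56622636,  0.15728438,
        0.90249613, -0.21512102]), 'qd': array([ 0.00075061, -0.00203751, -0.00070813, -0.00280139, -0.00120656,
       -0.00098343, -0.00025861]), 'joint_torque': array([-3.91318274e-03, -5.28503823e+01, -1.27158154e+00, -1.53836989e+01,
       -5.25464164e-02,  2.04138720e-03,  3.61366438e-05]), 'tool_pos': array([0.18562382, 0.59621208, 0.23800796]), 'eef_rot': array([ 0.1057015 ,  0.69913028, -0.1068403 ,  0.69902017]), 'contact_force': array([0.11082031, 0.07831418, 0.11036935]), 'moment': array([ 1.30348876e-02, -2.71466746e-02, -1.72317847e-05]), 'opening': 0.9976155768296414}
```

View pics/scene0.png

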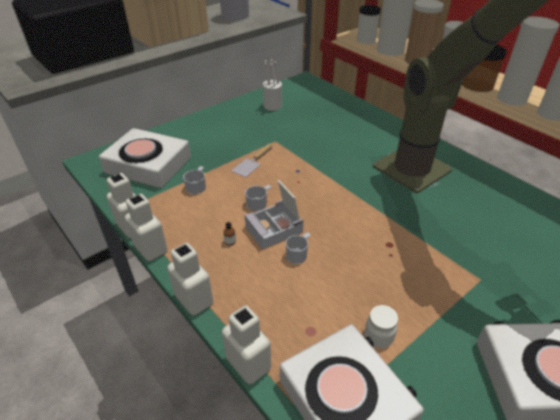

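View pics/side0.png

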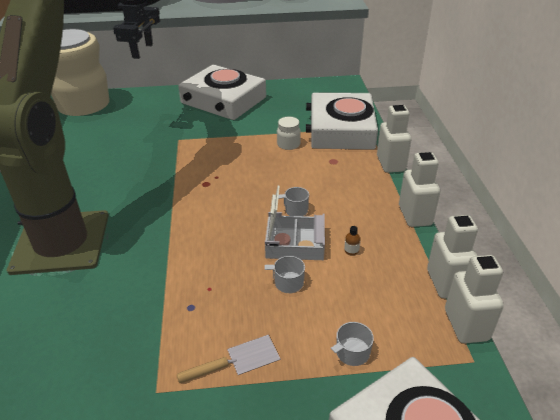

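The pictures show the case with its cover upright at scene (272,222) and side (295,235). There are cups on both sides of it, and the amber bottle is beyond it. Next I'll measure it with the depth data.

Run:
```python
from h import *
for n,(u0,u1,v0,v1) in (('scene',(215,330,165,275)),('side',(240,370,170,300))):
    f=np.load(f'pics/{n}0.npz');P=cloud(n,f['d']);im=f['im']
    cv2.imwrite(f'pics/{n}_z.png',cv2.resize(im[v0:v1,u0:u1,::-1],None,fx=5,fy=5,interpolation=cv2.INTER_CUBIC))
    Q=P[v0:v1,u0:u1].reshape(-1,3)
    np.save(f'pics/{n}_Q.npy',Q)
    x0,y0=Q[:,0].min(),0
    # height map top-down
    H=np.zeros((300,300))
    c=np.median(Q[Q[:,2]>.03],0)[:2];print(n,c, 'bench',np.median(P[v0-20:v0,u0:u1,2]))
    ij=((Q[:,:2]-c)/.001+150).astype(int);ok=((ij>=0)&(ij<300)).all(1)
    for (i,j),z in zip(ij[ok],Q[ok,2]): H[299-i,299-j]=max(H[299-i,299-j],z)
    h=cv2.applyColorMap((np.clip(H/.16,0,1)*255).astype(np.uint8),cv2.COLORMAP_JET)
    cv2.imwrite(f'pics/{n}_h.png',cv2.resize(h,(600,600),interpolation=0))
```

```text
scene [ 0.58339263 -0.06719357] bench -0.00021155665707350835
side [ 0.58048319 -0.11308629] bench 0.0027094813824971586
```

View pics/scene_z.png

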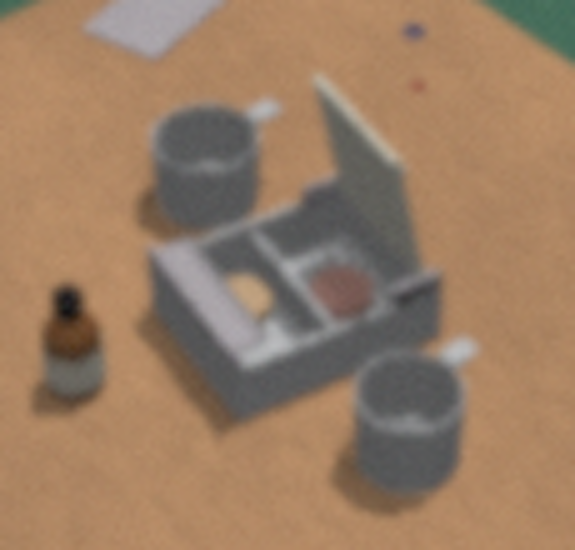

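View pics/side_z.png

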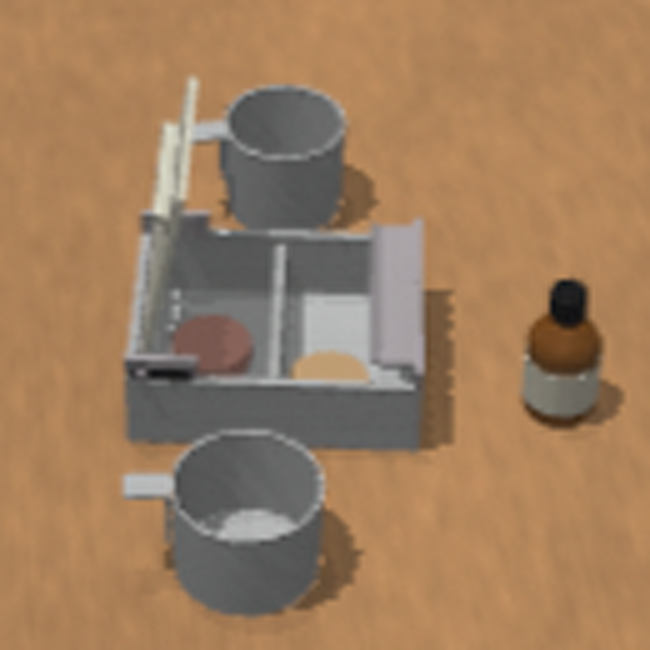

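View pics/side_h.png

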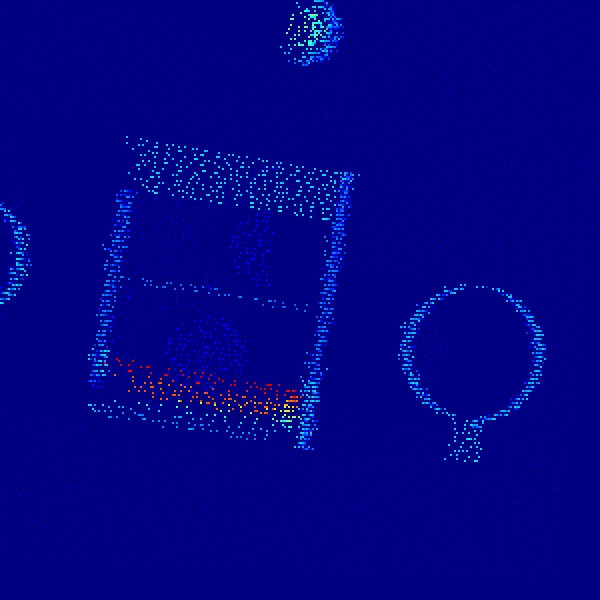

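View pics/scene_h.png

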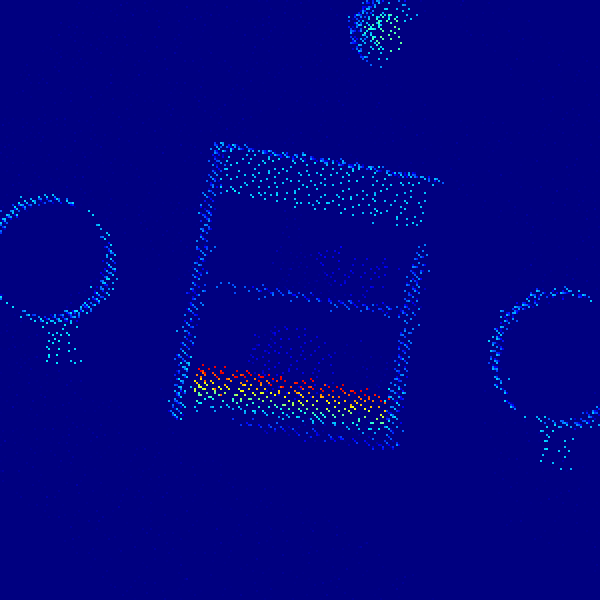

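Run:
```python
from h import *
for n in('scene','side'):
    Q=np.load(f'pics/{n}_Q.npy')
    c=np.array([.585,-.095 if n=='side' else -.09])
    for yaw in [None]:
        # side walls & lip : points with z .036-.058 within 0.1 m; min area rect
        m=(Q[:,2]>.032)&(Q[:,2]<.060)&(np.abs(Q[:,0]-.585)<.09)
        S=Q[m]
        # connected comp via raster
        g=np.zeros((400,400),np.uint8)
        ij=((S[:,:2]-[.385,-.295])/.001).astype(int);k=((ij>=0)&(ij<400)).all(1)
        S=S[k];ij=ij[k];g[ij[:,0],ij[:,1]]=1
        g=cv2.morphologyEx(g,cv2.MORPH_CLOSE,np.ones((7,7)))
        nl,l,st,ce=cv2.connectedComponentsWithStats(g)
        big=1+np.argmax([max(st[i,2],st[i,3]) for i in range(1,nl)])
        T=S[l[ij[:,0],ij[:,1]]==big]
        print(n,cv2.minAreaRect((T[:,:2]*1000).astype(np.float32)),len(T))
        L=T[(T[:,2]>.049)&(T[:,2]<.057)&(T[:,0]>.61)]
        print(' lip',cv2.minAreaRect((L[:,:2]*1000).astype(np.float32)),np.median(L[:,2]))
    F=Q[(Q[:,2]>.07)&(Q[:,0]<.58)&(abs(Q[:,1]+.09)<.08)]
    ctr=F.mean(0);_,s,V=np.linalg.svd(F-ctr);print(' flap',ctr,V[2],s,F[:,2].max(), len(F))
    R_=(F-ctr)@V[2]; print(np.percentile(R_,[1,10,50,90,99]))
```

```text
scene ((585.0652465820312, -69.40918731689453), (119.28164672851562, 141.48135375976562), 80.50083923339844) 641
 lip ((641.0150756835938, -78.90123748779297), (109.58511352539062, 27.091171264648438), 79.75125122070312) 0.051869221525797204
 flap [ 0.53752474 -0.05790333  0.11143658] [ 0.9714167  -0.1474349  -0.18604447] [0.4624706  0.38535883 0.0213588 ] 0.1461384253442196 265
[-0.00347575 -0.00144306  0.00012074  0.00142656  0.00224021]
side ((583.4729614257812, -73.20327758789062), (117.20055389404297, 139.9118194580078), 80.79582977294922) 760
 lip ((640.197998046875, -80.68885803222656), (113.99671936035156, 24.78296661376953), 80.42119598388672) 0.05409025876887885
 flap [ 0.53286061 -0.07704988  0.12333168] [-0.97056843  0.12326725  0.20688668] [0.41230555 0.26280787 0.04322814] 0.14860752304385083 203
[-0.00568492 -0.00350779 -0.00062946  0.00505504  0.00732055]
```

```bash
cat >> h.py <<'E'
C0=np.array([.584,-.071]);YAW=-.157
cx=np.array([np.cos(YAW),np.sin(YAW),0]);cy=np.array([-np.sin(YAW),np.cos(YAW),0])
def rel(p,C=None):
    d=np.array(p)-[*(C0 if C is None else C),0];return np.array([d@cx,d@cy,p[2]])
def info():
    s=r.get_state();M=R.from_quat(s['eef_rot']).as_matrix()
    print('t',round(s['clock'],2),'tcp',s['tool_pos'].round(4),'rel',(rel(s['tool_pos'])*1000).round(1),'F',s['contact_force'].round(1),'op',round(s['opening'],2))
    return s,M
E
python3 - <<'E'
from h import *
s,M=info();print(M.round(3))
# roll needed: tool y -> +-cy
for sg in(1,-1):
    t=sg*cy; a=np.arctan2(t@M[:,2],t@M[:,1]);print('roll',a)
tgt=np.array([*C0,0])+cx*-.115;print(tgt)
W=[np.array([.45,.3,.24]),np.array([tgt[0],tgt[1],.24])]
a=s['tool_pos']
for w in W: print(((w-a)@M).round(4), np.linalg.norm(w-a));a=w
E
```

```text
t 0.1 tcp [0.1856 0.5962 0.238 ] rel [-497.8  596.7  238. ] F [0.1 0.1 0.1] op 1.0
[[-0.     0.297  0.955]
 [-0.002  0.955 -0.297]
 [-1.    -0.002  0.   ]]
roll -0.1447229066942205
roll 2.9968697468955727
[ 0.47041441 -0.05301908  0.        ]
[-0.0016 -0.2043  0.3405] 0.3970394546624853
[ 0.0005 -0.331   0.1244] 0.3536088517614877
```

Request:
arm_command(
  plan=[
    [0, 0, 0, 0, -0.145],
    [0, 0, -0.02, 0.045, 0],
    [0, 0, -0.02, 0.045, 0],
    [0, 0, -0.02, 0.045, 0],
    [0, 0, -0.02, 0.045, 0],
    [0, 0, -0.02, 0.045, 0],
    [0, 0, -0.02, 0.045, 0],
    [0, 0, -0.02, 0.045, 0],
    [0, 0, -0.02, 0.045, 0],
    [0, 0, -0.04, 0, 0],
    [0, 0, -0.04, 0, 0],
    [0, 0, -0.04, 0, 0],
  ],
)

```text
clock: 1.6
tool_pos: [0.4972, 0.2624, 0.2382]
eef_rot: [0.055, 0.705, -0.056, 0.705]
contact_force: [0.9, 0.1, 0.9]
opening: 0.005
```

Request:
arm_command(
  plan=[
    [0, 0, -0.04, 0, 0],
    [0, 0, -0.04, 0, 0],
    [0, 0, -0.04, 0, 0],
    [0, 0, -0.04, 0, 0],
    [0, 0, -0.04, 0, 0],
    [0, 0, -0.04, 0, 0],
    [0, 0, -0.04, 0, 0],
    [0, 0, 0, 0, 0],
    [0, 0, 0, 0, 0],
  ],
)

```text
clock: 2.72
tool_pos: [0.4541, -0.0118, 0.2387]
eef_rot: [0.056, 0.705, -0.055, 0.705]
contact_force: [0.4, 0.6, 0.3]
opening: 0.006
```

Run:
```python
from h import *
s,M=info();print(M.round(3))
im,d,s=snap('wrist','w1');print(r.calibration('wrist'))
im,d,s=snap('side','s1')
```

```text
t 2.73 tcp [ 0.4541 -0.0118  0.2387] rel [-137.6   38.1  238.7] F [0.4 0.6 0.3] op 0.01
[[ 0.     0.156  0.988]
 [ 0.001  0.988 -0.156]
 [-1.     0.001  0.   ]]
{'fx': 364.2225711030714, 'fy': 364.2225711030714, 'cx': 278.6002195942214, 'cy': 213.98219928543506, 'mount': array([[ 5.74199229e-04, -3.24088339e-01,  9.46026648e-01,
        -1.45666302e-01],
       [ 9.99999730e-01, -2.48372317e-04, -6.92045670e-04,
        -4.79008787e-04],
       [ 4.59250762e-04,  9.46026790e-01,  3.24088108e-01,
        -8.43510949e-02],
       [ 0.00000000e+00,  0.00000000e+00,  0.00000000e+00,
         1.00000000e+00]])}
```

View pics/w1.png

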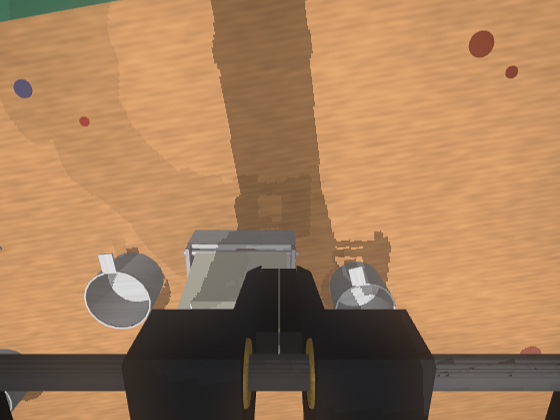

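View pics/s1.png

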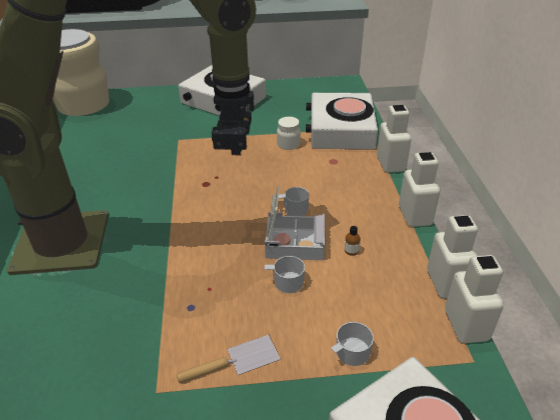

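The wrist view shows the case's back end at columns 187–297, row 240, left of the fingers at column 279, as expected. I'll refine the case pose from this view.

Run:
```python
from h import *
f=np.load('pics/w1.npz');s=dict(tool_pos=f['p'],eef_rot=f['q'])
P=cloud('wrist',f['d'],s)
for v in(234,240,243,246,250,260):
    row=P[v];print(v,[tuple((rel(row[u])*1000).round(0)) for u in(180,184,188,192,215,240,286,290,294,298,302)])
Q=P[225:320,170:300].reshape(-1,3);q=np.array([rel(p) for p in Q])*1000
m=(q[:,2]>30)&(q[:,2]<56)&(abs(q[:,1])<66)&(q[:,0]<-55);print(m.sum(),cv2.minAreaRect(q[m][:,:2].astype(np.float32)),np.percentile(q[m],[2,50,98],axis=0))
m=(q[:,2]>62)&(abs(q[:,1])<60)&(q[:,2]<140);F=q[m];c=F.mean(0);_,sv,V=np.linalg.svd(F-c);print(m.sum(),c,V[2],F.max(0),F.min(0))
```

```text
234 [(np.float64(-66.0), np.float64(-75.0), np.float64(-0.0)), (np.float64(-66.0), np.float64(-70.0), np.float64(1.0)), (np.float64(-67.0), np.float64(-65.0), np.float64(1.0)), (np.float64(-72.0), np.float64(-57.0), np.float64(15.0)), (np.float64(-73.0), np.float64(-32.0), np.float64(16.0)), (np.float64(-72.0), np.float64(-5.0), np.float64(15.0)), (np.float64(-72.0), np.float64(46.0), np.float64(14.0)), (np.float64(-72.0), np.float64(50.0), np.float64(14.0)), (np.float64(-72.0), np.float64(54.0), np.float64(15.0)), (np.float64(-66.0), np.float64(60.0), np.float64(-0.0)), (np.float64(-66.0), np.float64(64.0), np.float64(-0.0))]
240 [(np.float64(-59.0), np.float64(-75.0), np.float64(2.0)), (np.float64(-59.0), np.float64(-70.0), np.float64(0.0)), (np.float64(-58.0), np.float64(-66.0), np.float64(-1.0)), (np.float64(-73.0), np.float64(-53.0), np.float64(33.0)), (np.float64(-72.0), np.float64(-29.0), np.float64(31.0)), (np.float64(-72.0), np.float64(-3.0), np.float64(31.0)), (np.float64(-72.0), np.float64(45.0), np.float64(32.0)), (np.float64(-72.0), np.float64(50.0), np.float64(30.0)), (
[... 2406 characters left out ...]
float64(61.0)), (np.float64(-63.0), np.float64(45.0), np.float64(60.0)), (np.float64(-35.0), np.float64(51.0), np.float64(3.0)), (np.float64(-60.0), np.float64(53.0), np.float64(53.0)), (np.float64(-33.0), np.float64(60.0), np.float64(-0.0)), (np.float64(-34.0), np.float64(65.0), np.float64(0.0))]
1840 ((-64.25114440917969, -1.2134475708007812), (115.20365142822266, 18.328237533569336), 89.9802017211914) [[-72.67298522 -54.71694128  30.99558177]
 [-68.17079313  -2.1537998   45.2156133 ]
 [-58.03307063  53.36217228  55.47088949]]
2948 [-57.43929704 -17.17215503  93.96469055] [ 0.99267382  0.02225741 -0.11875731] [-49.36650036  44.83252235 127.13884699] [-63.66665345 -47.14209902  62.02523174]
```

Request:
arm_command(
  plan=[
    [0, 0.03, -0.039, 0.01, 0],
    [0, 0.04, 0, 0.013, 0],
    [0, 0.035, 0, 0.01, 0],
    [0, 0.02, 0, 0, 0],
    [0, 0, 0, 0, 0],
    [0, 0, 0, 0, 0],
  ],
)

```text
clock: 3.58
tool_pos: [0.4809, -0.0554, 0.1143]
eef_rot: [0.055, 0.705, -0.055, 0.705]
contact_force: [-0.7, 0.4, 0.0]
opening: 0.001
```

```bash
sed -i 's/^C0=.*/C0=np.array([.584,-.071]);YAW=-.157;C0=C0-np.array([.002*np.cos(YAW)-.001*np.sin(YAW)*-1*-1,.002*np.sin(YAW)+.001*np.cos(YAW)])/' h.py
python3 - <<'E'
from h import *
print(C0);s,M=info()
im,d,s=snap('side','s2')
cv2.imwrite('pics/s2z.png',cv2.resize(im[120:280,200:360,::-1],None,fx=3.7,fy=3.7,interpolation=2))
E
```

```text
[ 0.58186824 -0.07167499]
t 3.58 tcp [ 0.4809 -0.0554  0.1143] rel [-102.3    0.3  114.3] F [-0.7  0.4  0. ] op 0.0
```

View pics/s2z.png

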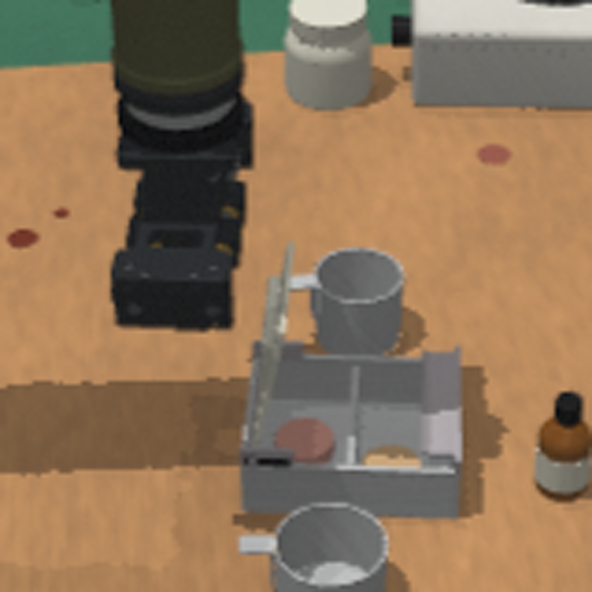

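Request:
arm_command(
  plan=[
    [0, 0, 0, 0.012, 0],
    [0, 0, 0, 0.012, 0],
    [0, 0, 0, 0.01, 0],
    [0, 0.003, 0, 0.007, 0],
    [0, 0.003, 0, 0.007, 0],
    [0, 0.003, 0, 0.007, 0],
    [0, 0.003, 0, 0.007, 0],
    [0, 0, 0, 0, 0],
  ],
)

```text
clock: 4.62
tool_pos: [0.5421, -0.066, 0.1013]
eef_rot: [0.055, 0.705, -0.055, 0.705]
contact_force: [1.0, -0.5, 0.3]
opening: 0.004
```

Run:
```python
from h import *
s,M=info()
im,d,s=snap('side','s3')
cv2.imwrite('pics/s3z.png',cv2.resize(im[120:280,200:360,::-1],None,fx=3.7,fy=3.7,interpolation=2))
im,d,s=snap('scene','c3')
cv2.imwrite('pics/c3z.png',cv2.resize(im[120:280,200:360,::-1],None,fx=3.7,fy=3.7,interpolation=2))
```

```text
t 4.62 tcp [ 0.5421 -0.066   0.1013] rel [-40.2  -0.6 101.3] F [ 1.  -0.5  0.3] op 0.0
```

View pics/s3z.png

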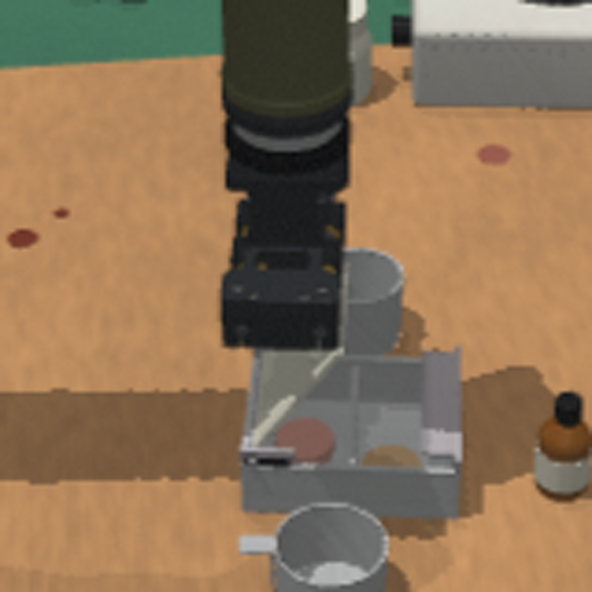

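View pics/c3z.png

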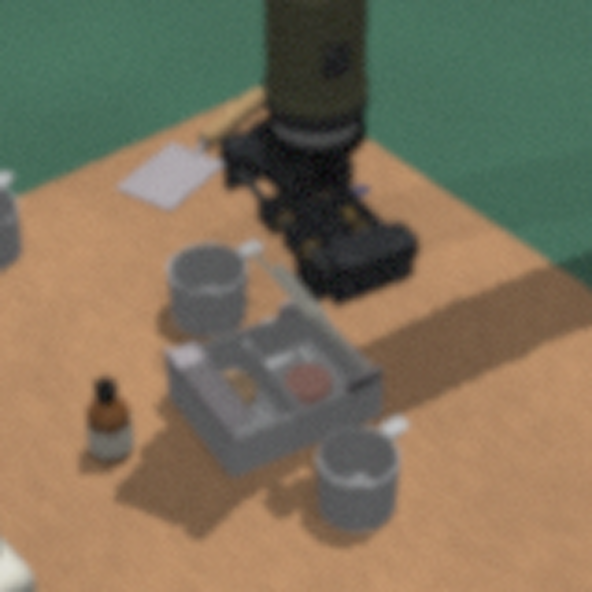

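The cover is following the fingers and stands at about 0.9 rad, with nothing else touched. I'll continue the arc.

Request:
arm_command(
  plan=[
    [0, 0.003, 0, 0.006, 0],
    [0, 0.003, 0, 0.006, 0],
    [0, 0.005, 0, 0.005, 0],
    [0, 0.005, 0, 0.005, 0],
    [0, 0.006, 0, 0.004, 0],
    [0, 0.006, 0, 0.003, 0],
    [0, 0.006, 0, 0.002, 0],
    [0, 0.006, 0, 0.002, 0],
    [0, 0, 0, 0, 0],
    [0, 0, 0, 0, 0],
  ],
)

```text
clock: 5.98
tool_pos: [0.5745, -0.0711, 0.0618]
eef_rot: [0.055, 0.705, -0.055, 0.705]
contact_force: [-0.8, 0.1, 1.1]
opening: 0.006
```

Run:
```python
from h import *
s,M=info()
im,d,s=snap('side','s4')
cv2.imwrite('pics/s4z.png',cv2.resize(im[170:270,240:340,::-1],None,fx=5.9,fy=5.9,interpolation=2))
```

```text
t 5.97 tcp [ 0.5745 -0.0711  0.0618] rel [-7.4 -0.6 61.8] F [-0.8  0.1  1.1] op 0.01
```

View pics/s4z.png

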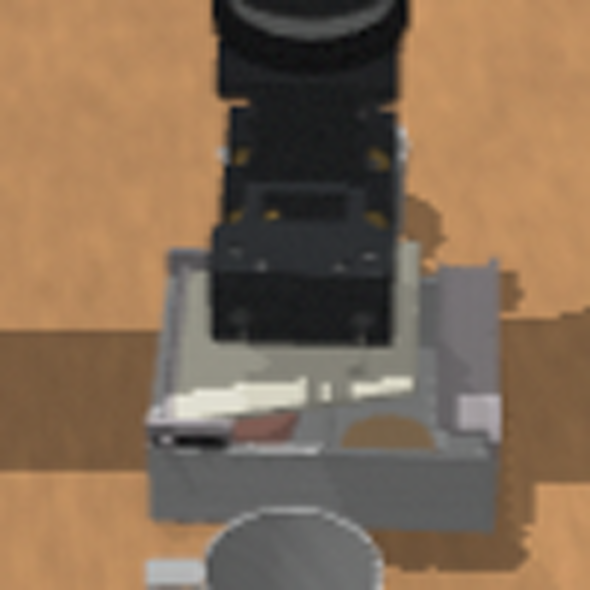

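Request:
arm_command(
  plan=[
    [0, 0.004, 0, 0.001, 0],
    [0, 0.004, 0, 0.001, 0],
    [0, 0.003, 0, 0, 0],
    [0, 0.002, 0, 0, 0],
    [0, 0, 0, 0, 0],
    [0, 0, 0, 0, 0],
  ],
)

```text
clock: 6.78
tool_pos: [0.5765, -0.0714, 0.0488]
eef_rot: [0.055, 0.705, -0.055, 0.705]
contact_force: [0.2, -1.0, 2.0]
opening: 0.009
```

Run:
```python
from h import *
s,M=info()
im,d,s=snap('side','s5')
cv2.imwrite('pics/s5z.png',cv2.resize(im[170:270,240:340,::-1],None,fx=5.9,fy=5.9,interpolation=2))
```

```text
t 6.78 tcp [ 0.5765 -0.0714  0.0488] rel [-5.4 -0.6 48.8] F [ 0.2 -1.   2. ] op 0.01
```

View pics/s5z.png

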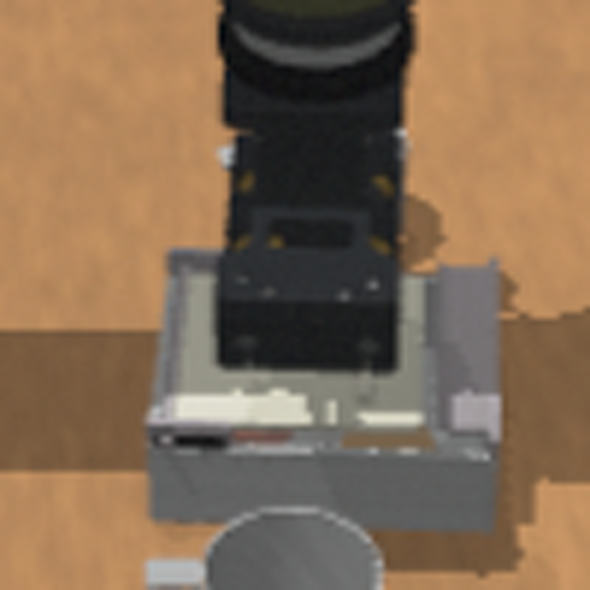

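The cover is nearly flat. I'll press down in small steps.

Request:
arm_command(
  plan=[
    [0, 0.001, 0, 0, 0],
    [0, 0.001, 0, 0, 0],
    [0, 0, 0, 0, 0],
    [0, 0, 0, 0, 0],
  ],
)

```text
clock: 7.32
tool_pos: [0.5766, -0.0714, 0.047]
eef_rot: [0.055, 0.705, -0.055, 0.705]
contact_force: [0.0, -0.3, 4.8]
opening: 0.003
```

Request:
arm_command(
  plan=[
    [0, 0.001, 0, 0, 0],
    [0, 0, 0, 0, 0],
    [0, 0, 0, 0, 0],
  ],
)

```text
clock: 7.7
tool_pos: [0.5766, -0.0714, 0.0465]
eef_rot: [0.055, 0.705, -0.055, 0.705]
contact_force: [-1.0, -1.1, 9.7]
opening: 0.005
```

Request:
arm_command(
  plan=[
    [0, -0.0004, 0, 0.002, 0],
    [0, 0, 0, 0.002, 0],
    [0, 0, 0, 0.001, 0],
    [0, 0, 0, 0, 0],
  ],
)

```text
clock: 8.2
tool_pos: [0.5789, -0.0718, 0.0464]
eef_rot: [0.055, 0.706, -0.055, 0.703]
contact_force: [-4.3, 0.8, 10.3]
opening: -0.002
```

Request:
arm_command(
  plan=[
    [0, 0, 0, 0.001, 0],
    [0, 0, 0, 0.001, 0],
    [0, 0, 0, 0.001, 0],
    [0, 0, 0, 0, 0],
  ],
)

```text
clock: 8.7
tool_pos: [0.5818, -0.0723, 0.0464]
eef_rot: [0.055, 0.707, -0.055, 0.703]
contact_force: [-5.2, 0.6, 10.7]
opening: 0.005
```

Request:
arm_command(
  plan=[
    [0, 0, 0, 0.001, 0],
    [0, 0, 0, 0.001, 0],
    [0, 0, 0, 0.001, 0],
    [0, 0, 0, 0, 0],
  ],
)

```text
clock: 9.2
tool_pos: [0.5848, -0.0728, 0.0463]
eef_rot: [0.055, 0.707, -0.055, 0.703]
contact_force: [-4.3, 0.6, 10.4]
opening: 0.008
```

Run:
```python
from h import *
s,M=info()
im,d,s=snap('side','s6')
cv2.imwrite('pics/s6z.png',cv2.resize(im[170:270,240:340,::-1],None,fx=5.9,fy=5.9,interpolation=2))
```

```text
t 9.2 tcp [ 0.5848 -0.0728  0.0463] rel [ 3.  -0.6 46.3] F [-4.3  0.6 10.4] op 0.01
```

View pics/s6z.png

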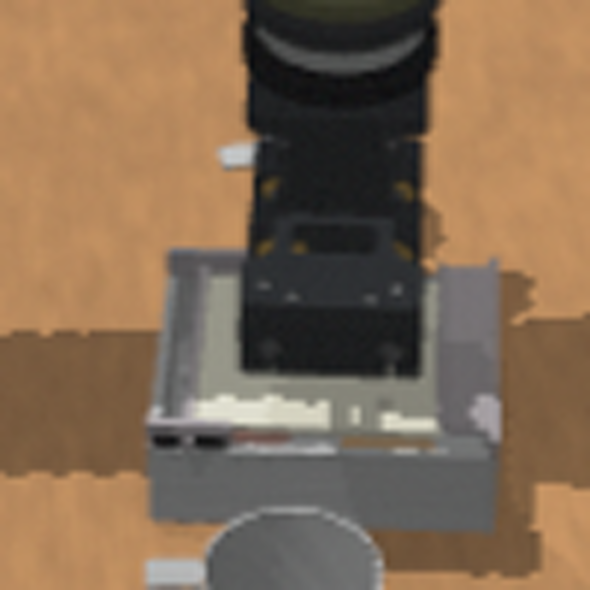

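The cover is flat and has slid about 8 mm; the case hasn't moved. I'll ease the down-pressure a little and continue, so the ridge takes the push.

Request:
arm_command(
  plan=[
    [0, -0.0004, 0, 0, 0],
    [0, 0, 0, 0.001, 0],
    [0, 0, 0, 0.001, 0],
    [0, 0, 0, 0.001, 0],
    [0, 0, 0, 0, 0],
  ],
)

```text
clock: 9.88
tool_pos: [0.5875, -0.0732, 0.0465]
eef_rot: [0.055, 0.707, -0.055, 0.703]
contact_force: [-5.4, 1.0, 8.5]
opening: 0.002
```

Request:
arm_command(
  plan=[
    [0, 0, 0, 0.001, 0],
    [0, 0, 0, 0.001, 0],
    [0, 0, 0, 0.001, 0],
    [0, 0, 0, 0, 0],
  ],
)

```text
clock: 10.38
tool_pos: [0.5905, -0.0737, 0.0465]
eef_rot: [0.055, 0.707, -0.055, 0.703]
contact_force: [-4.6, -0.8, 9.9]
opening: 0.003
```

Run:
```python
from h import *
s,M=info()
im,d,s=snap('side','s7')
cv2.imwrite('pics/s7z.png',cv2.resize(im[170:270,240:340,::-1],None,fx=5.9,fy=5.9,interpolation=2))
```

```text
t 10.38 tcp [ 0.5905 -0.0737  0.0465] rel [ 8.8 -0.7 46.5] F [-4.6 -0.8  9.9] op 0.0
```

View pics/s7z.png

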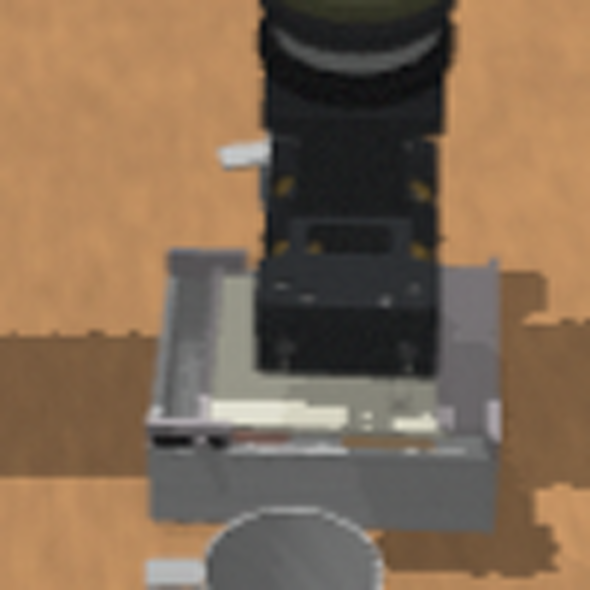

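Request:
arm_command(
  plan=[
    [0, 0, 0, 0.001, 0],
    [0, 0, 0, 0.001, 0],
    [0, 0, 0, 0.001, 0],
    [0, 0, 0, 0.001, 0],
    [0, 0, 0, 0, 0],
  ],
)

```text
clock: 11.05
tool_pos: [0.5944, -0.0744, 0.0465]
eef_rot: [0.055, 0.707, -0.055, 0.703]
contact_force: [-5.4, -0.2, 8.8]
opening: 0.008
```

Request:
arm_command(
  plan=[
    [0, 0, 0, 0.001, 0],
    [0, 0, 0, 0.001, 0],
    [0, 0, 0, 0, 0],
  ],
)

```text
clock: 11.42
tool_pos: [0.5964, -0.0747, 0.0465]
eef_rot: [0.055, 0.707, -0.055, 0.703]
contact_force: [-5.2, 1.2, 8.6]
opening: 0.002
```

Run:
```python
from h import *
s,M=info()
im,d,s=snap('side','s8')
cv2.imwrite('pics/s8z.png',cv2.resize(im[170:270,240:340,::-1],None,fx=5.9,fy=5.9,interpolation=2))
```

```text
t 11.43 tcp [ 0.5964 -0.0747  0.0465] rel [14.9 -0.7 46.5] F [-5.2  1.2  8.6] op 0.0
```

View pics/s8z.png

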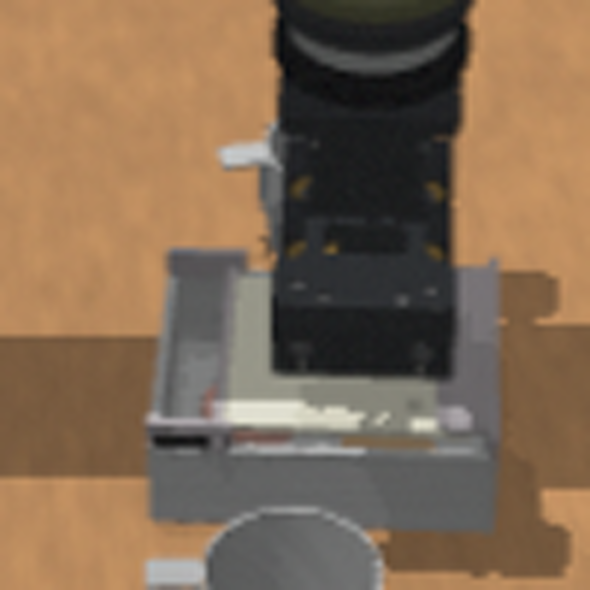

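Request:
arm_command(
  plan=[
    [0, 0, 0, 0.001, 0],
    [0, 0, 0, 0.001, 0],
    [0, 0, 0, 0, 0],
  ],
)

```text
clock: 11.85
tool_pos: [0.5984, -0.0749, 0.0466]
eef_rot: [0.055, 0.707, -0.055, 0.703]
contact_force: [-5.4, 1.2, 8.9]
opening: 0.003
```

Request:
arm_command(
  plan=[
    [0, -0.0008, 0, 0.001, 0],
    [0, 0, 0, 0, 0],
    [0, 0, 0, 0, 0],
  ],
)

```text
clock: 12.22
tool_pos: [0.6007, -0.0752, 0.047]
eef_rot: [0.055, 0.706, -0.055, 0.704]
contact_force: [-2.8, 0.5, 5.9]
opening: 0.004
```

Request:
arm_command(
  plan=[
    [0, 0, 0, 0.001, 0],
    [0, 0, 0, 0.001, 0],
    [0, 0, 0, 0, 0],
  ],
)

```text
clock: 12.6
tool_pos: [0.6044, -0.0757, 0.0473]
eef_rot: [0.056, 0.705, -0.055, 0.705]
contact_force: [-2.5, 0.2, 2.0]
opening: 0.006
```

Run:
```python
from h import *
s,M=info()
im,d,s=snap('side','s9')
cv2.imwrite('pics/s9z.png',cv2.resize(im[170:270,240:340,::-1],None,fx=5.9,fy=5.9,interpolation=2))
```

```text
t 12.6 tcp [ 0.6044 -0.0757  0.0473] rel [22.9 -0.5 47.3] F [-2.5  0.2  2. ] op 0.01
```

View pics/s9z.png

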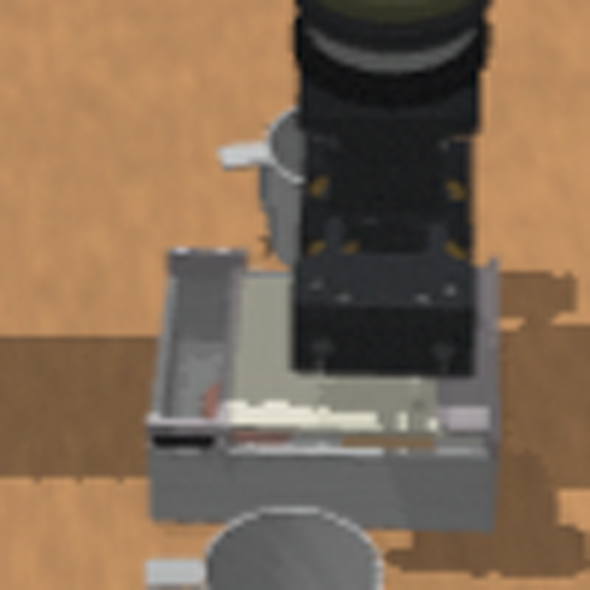

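Request:
arm_command(
  plan=[
    [0, 0, 0, 0.001, 0],
    [0, 0, 0, 0.001, 0],
    [0, 0, 0, 0, 0],
  ],
)

```text
clock: 13.02
tool_pos: [0.606, -0.076, 0.0473]
eef_rot: [0.055, 0.705, -0.055, 0.705]
contact_force: [-1.2, 0.4, 2.4]
opening: 0.003
```

Request:
arm_command(
  plan=[
    [0, 0, 0, 0.0005, 0],
    [0, 0, 0, 0.0005, 0],
    [0, 0, 0, 0, 0],
  ],
)

```text
clock: 13.4
tool_pos: [0.6061, -0.076, 0.0472]
eef_rot: [0.055, 0.705, -0.055, 0.704]
contact_force: [-5.0, 0.6, 2.9]
opening: 0.008
```

Request:
arm_command(
  plan=[
    [0, 0, 0, 0.0005, 0],
    [0, 0, 0, 0.0005, 0],
    [0, 0, 0, 0, 0],
  ],
)

```text
clock: 13.78
tool_pos: [0.6062, -0.0761, 0.047]
eef_rot: [0.055, 0.706, -0.055, 0.704]
contact_force: [-5.4, 0.8, 4.9]
opening: 0.009
```

Request:
arm_command(
  plan=[
    [0, 0, 0, 0.0005, 0],
    [0, 0, 0, 0.0005, 0],
    [0, 0, 0, 0, 0],
  ],
)

```text
clock: 14.15
tool_pos: [0.6062, -0.0761, 0.0468]
eef_rot: [0.055, 0.707, -0.055, 0.703]
contact_force: [-6.7, 1.9, 4.5]
opening: 0.008
```

Run:
```python
from h import *
s,M=info()
im,d,s=snap('side','s10')
cv2.imwrite('pics/s10z.png',cv2.resize(im[170:270,240:340,::-1],None,fx=5.9,fy=5.9,interpolation=2))
```

```text
t 14.15 tcp [ 0.6062 -0.0761  0.0468] rel [24.7 -0.6 46.8] F [-6.7  1.9  4.5] op 0.01
```

View pics/s10z.png

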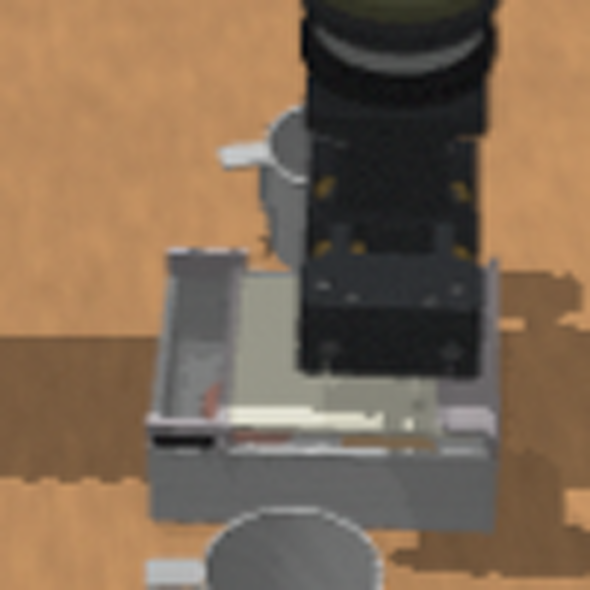

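The side view shows the cover's back edge about 54 px (22 mm) forward of its start, and the fingertips have stopped against the ridge at about 7 N. The case hasn't moved. I'll back off the ridge and lift slowly.

Request:
arm_command(
  plan=[
    [0, 0, 0, -0.004, 0],
    [0, -0.001, 0, -0.002, 0],
    [0, -0.003, 0, 0, 0],
    [0, -0.005, 0, 0, 0],
    [0, -0.01, 0, 0, 0],
    [0, -0.03, 0, 0, 0],
    [0, -0.04, 0, -0.02, 0],
    [0, -0.04, 0, -0.04, 0],
    [0, -0.03, 0, -0.04, 0],
    [0, 0, 0, -0.04, 0],
    [0, 0, 0, 0, 0],
  ],
)

```text
clock: 15.58
tool_pos: [0.4615, -0.0537, 0.2073]
eef_rot: [0.055, 0.706, -0.055, 0.704]
contact_force: [0.6, -0.5, -0.5]
opening: 0.007
```

Run:
```python
from h import *
s,M=info()
im,d,s=snap('wrist','w11')
im,d,s=snap('side','s11')
cv2.imwrite('pics/s11z.png',cv2.resize(im[170:270,240:340,::-1],None,fx=5.9,fy=5.9,interpolation=2))
im,d,s=snap('scene','c11')
cv2.imwrite('pics/c11z.png',cv2.resize(im[165:275,215:330,::-1],None,fx=5,fy=5,interpolation=2))
```

```text
t 15.57 tcp [ 0.4615 -0.0537  0.2073] rel [-121.7   -1.1  207.3] F [ 0.6 -0.5 -0.5] op 0.01
```

View pics/w11.png

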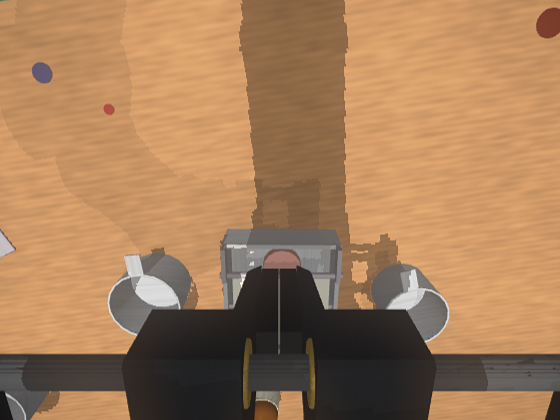

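View pics/s11z.png

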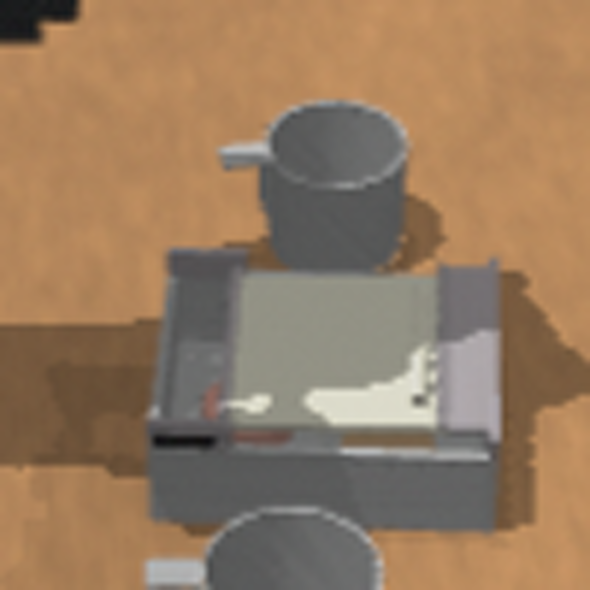

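View pics/c11z.png

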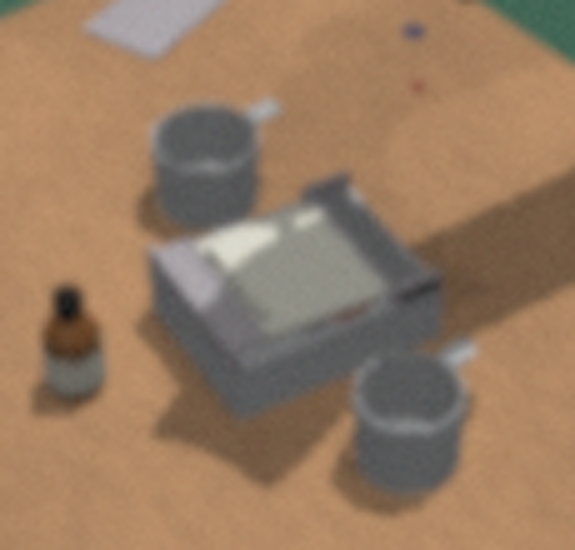

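The cover stays shut with the robot clear, its free edge out of sight under the lip. Next I'll measure how far it is tucked in.

Run:
```python
from h import *
for n in('scene','side'):
    f=np.load(f'pics/{"c" if n=="scene" else "s"}11.npz');P=cloud(n,f['d'])
    q=(P-[*C0,0]);q=np.stack([q@cx,q@cy,P[...,2]],-1)*1000
    strip=q[(abs(q[...,1])<40)&(abs(q[...,0])<80)]
    for a in range(-76,78,4):
        m=(strip[:,0]>=a)&(strip[:,0]<a+4)
        if m.any(): print(a,np.round(np.median(strip[m,2]),1),end=' | ')
    print()
# case/pose shift: pixel difference between start and now on walls
for n,k,(u0,u1,v0,v1) in(('scene','c',(245,305,225,250)),('side','s',(262,328,240,262))):
    a=np.load(f'pics/{n}0.npz')['im'][v0:v1,u0:u1].mean(2).astype(np.float32);b=np.load(f'pics/{k}11.npz')['im'][v0:v1,u0:u1].mean(2).astype(np.float32)
    print(n,cv2.phaseCorrelate(a,b,cv2.createHanningWindow(a.shape[::-1],cv2.CV_32F)))
f=np.load('pics/w11.npz');P=cloud('wrist',f['d'],dict(tool_pos=f['p'],eef_rot=f['q']))
q=(P-[*C0,0]);q=np.stack([q@cx,q@cy,P[...,2]],-1)*1000
for u in(235,330):
    print([tuple(x) for x in q[225:310:4,u].round(0).astype(int)])
m=(q[...,2]>15)&(q[...,2]<35)&(abs(q[...,1])<65)&(q[...,0]<-66)&(q[...,0]>-76);Z=q[m];print(m.sum(),np.median(Z[:,0]),np.percentile(Z[:,1],[.5,99.5]),np.polyfit(Z[:,1],Z[:,0],1))
```

```text
-76 539.3 | -72 531.5 | -68 40.0 | -64 527.1 | -60 531.2 | -56 5.0 | -52 4.2 | -48 2.0 | -44 46.1 | -40 45.5 | -36 46.4 | -32 45.7 | -28 46.4 | -24 46.3 | -20 47.4 | -16 47.0 | -12 47.4 | -8 47.4 | -4 47.1 | 0 46.7 | 4 47.1 | 8 46.9 | 12 47.5 | 16 48.0 | 20 47.6 | 24 47.6 | 28 48.3 | 32 48.4 | 36 56.0 | 40 51.1 | 44 51.6 | 48 53.0 | 52 52.9 | 56 52.1 | 60 51.1 | 64 52.1 | 68 28.4 | 72 4.1 | 76 0.8 | 
-76 526.6 | -72 538.3 | -68 517.5 | -64 522.8 | -60 5.2 | -56 6.0 | -52 7.3 | -48 15.5 | -44 47.4 | -40 49.5 | -36 49.3 | -32 48.5 | -28 48.9 | -24 48.8 | -20 48.5 | -16 49.6 | -12 49.4 | -8 49.0 | -4 49.5 | 0 50.2 | 4 49.3 | 8 49.8 | 12 49.9 | 16 49.2 | 20 50.2 | 24 50.5 | 28 50.7 | 32 50.5 | 36 58.6 | 40 58.1 | 44 53.3 | 48 55.3 | 52 54.4 | 56 53.8 | 60 54.0 | 64 53.4 | 68 54.3 | 72 2.1 | 76 1.6 | 
scene ((0.5750280447574703, 0.6644563350953554), 0.6591875190734864)
side ((-0.47342773277008376, 0.20883675020763803), 0.5150532209210925)
[(np.int64(-74), np.int64(-47), np.int64(0)), (np.int64(-70), np.int64(-47), np.int64(2)), (np.int64(-71), np.int64(-46), np.int64(15)), (np.int64(-71),
[... 1223 characters left out ...]
4(-40), np.int64(52), np.int64(6)), (np.int64(-36), np.int64(52), np.int64(7)), (np.int64(-32), np.int64(52), np.int64(8)), (np.int64(-28), np.int64(52), np.int64(11)), (np.int64(-43), np.int64(47), np.int64(46)), (np.int64(-39), np.int64(46), np.int64(48)), (np.int64(-16), np.int64(52), np.int64(14)), (np.int64(-13), np.int64(52), np.int64(16)), (np.int64(-9), np.int64(52), np.int64(17)), (np.int64(-5), np.int64(52), np.int64(19)), (np.int64(-2), np.int64(52), np.int64(22)), (np.int64(-2), np.int64(51), np.int64(29)), (np.int64(-1), np.int64(50), np.int64(36)), (np.int64(-156), np.int64(11), np.int64(277))]
911 -70.09935859820224 [-55.23249208  55.39230206] [ 4.12270043e-03 -7.00936807e+01]
```

```bash
python3 -c "
from h import *
info();print(r.finish_job())"
```

```text
t 15.72 tcp [ 0.466  -0.0538  0.2067] rel [-117.2   -0.4  206.7] F [ 0.3  0.2 -0.2] op 0.01
the job is handed in; nothing more can be done
None
```

The case is closed and handed in at 15.7 s, with the arm clear of everything. I folded the sprung cover down with the shut fingertips, then slid it home under the lip. It stayed shut when I let go.

- **Slide:** for about the first 20 mm the fingertips may have been dragging the cover by friction on its face, pressing down about 10 N. The push clearly came onto the thumb ridge only for the last stretch, where the cover stopped at about 7 N.
- **Cover:** with the arm withdrawn, its top face reads level at about 47 mm (the side camera reads 2–3 mm higher throughout). The ridge is at about x = 38 mm in the case's frame, so the slide is about 22 mm. That puts the free edge roughly 11 mm under the lip; the edge itself can't be seen there.
- **Case:** the wrist camera shows its back face within about 1 mm of where it started. A coarse picture comparison gave 0.5–0.9 px, but I put little weight on it because the cover and shadows change in those pictures.
- **Surroundings:** I checked these by eye only. The two cups beside the case and the bottle look unmoved. The chip at the hinge end is still in its compartment, but the cover hides most of the samples. I didn't compare the far cup, jar and spatula, but the arm went nowhere near them.

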